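# Press the prop chest's drawers home and tip it up onto its feet

### The job

The little wooden chest of drawers lies on its back on the cork mat, its newly fitted drawers sticking up out of it. With the fingertips only, press both drawers fully home while it lies there, then push the chest up and over by its top so that it tips up and stands on its four feet on the mat, drawer fronts facing the gate. Tip it on the spot without shoving it along the mat, grasp and lift nothing, and leave the kettle, the carved hand, the teacup and the loose brass pull undisturbed.

Things in the scene. Friction and masses are not known exactly. Their poses are not given: they have to be found in the camera images.
- mat: cork mat fixed on the slate slab, 340 x 340 x 4 thick; origin at the centre of its underside. The spindle gate stands beyond its +x end.
- chest: loose wooden chest of drawers, 100 tall x 152 wide x 107 deep, 0.35 to 0.5 kg, lying on its back. Origin: centre of the back panel's outer face. Own axes: +x to the feet, y across, +z out of the drawer fronts. At the start z is up, x is level and points roughly at the gate, the back rests on the mat. Standing, x points straight down and z towards the gate.
- chest_heel (a point): middle of the chest's lower back edge (heels of the back feet), at (50, 0, 0) in the chest's frame, on the mat's top (4 above the slab) from start to end: the line along the chest's y about which it tips up. Foot soles are at x = +50.
- chest_top (a point): centre of the top board's flat outer face, at (-50, 0, 53.5) in the chest's frame; at the start an upright face towards the robot, 152 wide and 107 high. Fingertips do not slip on it: a level push only slides the chest along, while a push on its upper half that goes forward and rises with the board, in an arc about the heel, tips it with a few N.
- chest_mid (a point): centre of the chest and nearly its centre of mass, at (0, 0, 52.5) in its frame: tipping about the heel it balances at about 45 degrees, then falls on to its feet by itself.
- drawer0_front (a point): centre of the front face of the upper drawer (the one next to the top board); face 34 (chest x) x 136 (chest y), at (-24, 0, 105 + opening) in the chest's frame. Two brass knobs, 13 across, stand 15 out of the face at y = -44 and +44; the face between them is plain.
- drawer1_front (a point): centre of the front face of the lower drawer (next to the feet); face 33 x 136, at (15, 0, 105 + opening) in the chest's frame, with two knobs in the same way.
- drawer0 (a joint): upper drawer's opening in m: 0 fully home, front flush with the chest's front; grows as it comes out (along the chest's +z), to 0.07. Stiff fit: stays where it is left, takes about 4 N to slide, stops dead at 0.
- drawer1 (a joint): lower drawer's opening in m, the same.
- kettle: bystander: copper kettle prop, 124 across, 115 high to the lid knob and 162 to the top of the bail handle, spout to its +x; origin at the centre of its underside.
- limehand: bystander: pale limewood puppet hand lying palm down, about 120 x 60 x 20; fingers to its +x; origin under the palm.
- teacup: bystander: small white ceramic cup, 48 across, 32 high; origin at the centre of its underside.
- pull: bystander: loose brass bow pull, 80 long (y), 16 wide, 24 high; origin at the centre of its underside.
Mind the look-alikes: they are no part of the job. What is shaped like the chest but grey or purple is not meant.

How it is judged:
By the outcome, as a careful person would: the job done as asked, in the order asked, and still so for the second after the job is handed in, with the robot touching nothing.
It also fails if it takes over 51 s, if anything falls off the work surface, if the arm or the gripper's body presses on something with over 40 N, if the wrist force passes 120 N, or if a joint passes its speed limit or range.

### The arm

A 7-joint arm with a two-finger parallel gripper is mounted at the origin on the work surface. World frame = base frame: x ahead of the robot, y to its left, z up, the work surface at z = 0. Lengths are in m, angles in rad, forces in N, time in s.
With the tool pointing down it reaches from about 0.425 to 0.95 m from the base axis. Payload 4.7 kg.
Tool frame: the origin (TCP) lies at the very end of the fingers, on their centre line; the grasp point (between the pads) lies 19 mm behind it; z points along the fingers, y is the direction in which the jaws open and shut (so a half turn about z gives the same grasp; the last joint's range is limited). The gripper opens to 85 mm and grips with 20 to 120 N. Pads are 22 mm wide; open, the fingers measure 114 mm over their backs; the gripper's body (76 mm by 85 mm) begins 54 mm behind the grasp point. The pads swing forward as they close: fully open they stand 13 mm farther back than shut.
Start: joints at [-1.289, 0.469, -0.049, 1.532, 0.024, 1.141, -0.082], TCP at [0.206, 0.643, 0.231] pointing down, gripper open.
Joint ranges: [-2.59, 2.59], [-0.33, 1.99], [-1.39, 1.29], [0.1, 2.45], [-1.04, 4.18], [0.21, 1.99], [-2.66, 2.66]. Speed limits (rad/s): [2.57, 2.57, 3.14, 3.14, 3.14, 3.14, 3.14].

### API

Orientations are given as a unit quaternion [w, x, y, z].
In Python, from station import monitor, camera, get_calibration, robot gives the robot as it stands.
- The arm moves only by the shell command python3 -m inch 'ROWS' [FORCE]. ROWS is JSON, one flat list of numbers, 5 for each row, row after row: the finger opening in cm, from 0 to 8.54, then the shift along the tool's x, y, z in cm, then the turn about the tool's z in rad. In form: [grip, x, y, z, twist, grip, x, y, z, twist, ...]. A call has 1 to 10 rows; each row shifts and turns the commanded pose from where the row before left it, along the tool's axes as they then stand; what a row does not reach is not made up. A row lasts 1/10 s, in which the tool goes at most 50 mm and 8.59 degrees, less where a joint would pass 70% of its speed; a pose out of reach is approached as far as the arm can. A call is refused whole if a number of a shift passes 5 or a number of a turn 0.15, either way. A call with a gripper value outside its range is refused whole. The fingers move at their own pace and stop on an object; FORCE is the grip in N (left out, the last holds). Time passes only in rows, so rows that do not move let the fingers close. It gives the time, the measured TCP pose, the force and the opening at its end, in the units of the state.
- monitor.get_state(): the state, without advancing time (a new reading comes with each control period).
- camera(name): name is "scene" or "top" or "wrist"; returns the picture (400x640x3 uint8, red, green, blue); there is no depth.
- get_calibration(name): a dict with "mtx" (3x3 intrinsics, pixels), "view" (4x4, takes a point from world to camera coordinates). Camera axes: x right, y down, z forward; pixel columns grow to the right and rows downward; lengths in m; the calibration is good to about 2 mm. A picture is of the moment at which its call begins: read the wrist's pose just before it. get_calibration takes no time and is no camera call; for the wrist camera it gives the pose at the moment of the call.
- robot.job_done(): hands the job in, once; it reports no verdict.
The state is a dict: "time_s": time; "qpos": joint angles; "joint_vel": joint speeds; "joint_torque": joint torques, N m; "tcp_pos": TCP position; "tcp_rot": TCP orientation; "ft_force": force on the tool from outside, world axes, zero at the start; "moment": the same for the moment, N m; "width": finger opening in m.
Only numpy, scipy, OpenCV 4.12 (cv2) and the standard library are available. Lean on these libraries where they do the work, as an engineer would, in place of code of your own. Each camera call takes 0.05 s, during which the arm holds its last target.

## Working session

There is one attempt and no reset: what is moved stays moved. The work goes in short steps, Python scripts to look and compute and a shell command to move; the robot and the scene stay as the last step left them, time stands still between calls to the robot, and variables do not carry over. Pictures are saved under pics/ and viewed, and the job is handed in when it is done.

```bash
ls; mkdir -p pics; python3 - <<'E'
from station import monitor,camera,get_calibration
import cv2
s=monitor.get_state();print(s)
for n in("scene","top","wrist"):
    c=get_calibration(n);print(n,c["mtx"].tolist(),c["view"].tolist() if hasattr(c["view"],'tolist') else c["view"])
    cv2.imwrite(f"pics/{n}0.png",camera(n)[:,:,::-1])
E
```

```text
pics
{'time_s': 0.0, 'qpos': array([-1.28893   ,  0.46947126, -0.04856705,  1.53368465,  0.02408716,
        1.14098713, -0.08231748]), 'joint_vel': array([ 8.87100599e-04,  5.39178712e-04, -8.14911159e-04, -4.34553826e-06,
       -2.10294438e-04, -4.76484357e-04, -1.12197955e-04]), 'joint_torque': array([ 8.90469164e-05, -5.10310435e+01, -4.69223026e-02, -2.37700832e+01,
        1.05715444e-02,  7.57490488e-03,  9.71780054e-06]), 'tcp_pos': array([0.20623279, 0.64211726, 0.23024515]), 'tcp_rot': array([-1.16243359e-04,  1.54766638e-01,  9.87950567e-01, -9.75786636e-04]), 'ft_force': array([-0.3268924 , -0.01976696, -0.12426899]), 'moment': array([-0.00203441,  0.01354612,  0.03259852]), 'width': 0.0856337837952075}
scene [[489.2000906416195, 0.0, 323.52715203905154], [0.0, 489.2000906416195, 197.84864544242842], [0.0, 0.0, 1.0]] [[0.35440739175114067, 0.9350085893021354, 0.01242330887423226, -0.29513119491366663], [0.781021628285085, -0.2886819543657593, -0.5537760787308172, -0.26944557689464665], [-0.5141990050778666, 0.20596520860280465, -0.8325729493696846, 1.573390575945237], [0.0, 0.0, 0.0, 1.0]]
top [[414.21757209664713, 0.0, 320.4065559249751], [0.0, 414.21757209664713, 192.36585964545836], [0.0, 0.0, 1.0]] [[0.020497225692273816, -0.9995708277472175, 0.020929024240569024, 0.13079261841955436], [-0.9875496442134554, -0.02350744460718738, -0.15554131368198523, 0.4776019416035053], [0.1559665475440093, -0.01748028503149634, -0.987607652705476, 1.4183305471004912], [0.0, 0.0, 0.0, 1.0]]
wrist [[330.21372486025007, 0.0, 324.3932060310152], [0.0, 330.21372486025007, 198.1256252062051], [0.0, 0.0, 1.0]] [[0.3049482135653259, 0.9523688098675179, -0.00048686224615922843, -0.6747423010937126], [0.9043485153062868, -0.2894117728423377, 0.313679117257705, -0.03972486905504729], [0.2985973039172227, -0.09609617958995814, -0.9495289223407481, 0.3799950032712859], [0.0, 0.0, 0.0, 1.0]]
```

View pics/scene0.png

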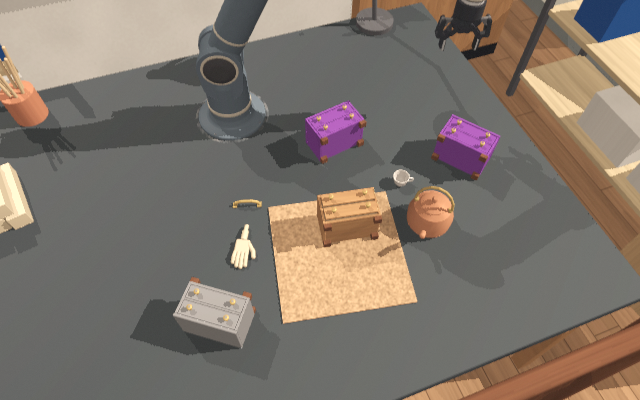

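View pics/top0.png

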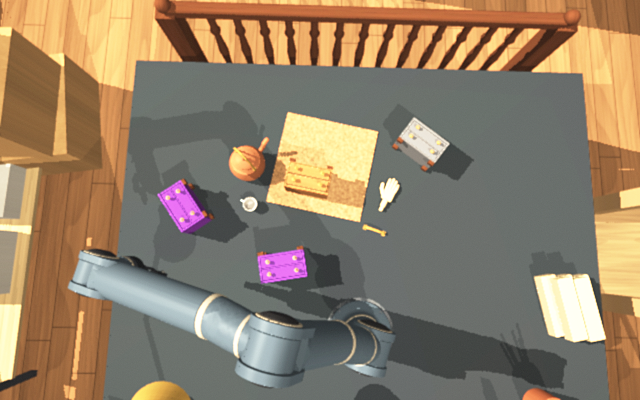

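View pics/wrist0.png

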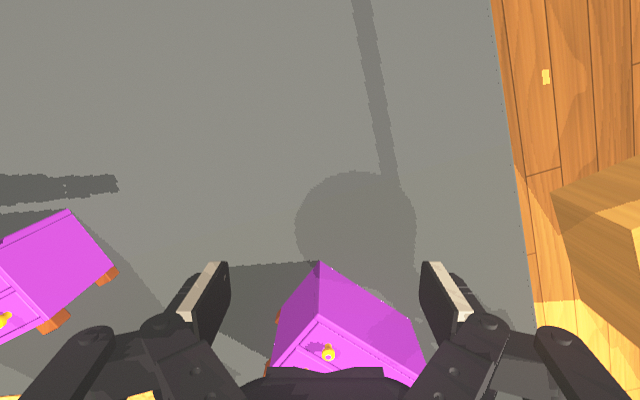

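The brown chest on the mat, scene (349,215) and top (308,180), is the only wooden one. The grey one at scene (215,312) and the purple ones at (335,130) and (466,145) are look-alikes. I'll confirm in enlarged crops.

```bash
python3 - <<'E'
import cv2
a=cv2.imread("pics/scene0.png")[165:325,255:465]; cv2.imwrite("pics/sc_crop.png",cv2.resize(a,None,fx=3.75,fy=3.75,interpolation=cv2.INTER_CUBIC))
a=cv2.imread("pics/top0.png")[105:245,220:410]; cv2.imwrite("pics/top_crop.png",cv2.resize(a,None,fx=4,fy=4,interpolation=cv2.INTER_CUBIC))
E
```

```text
(no output)
```

View pics/sc_crop.png

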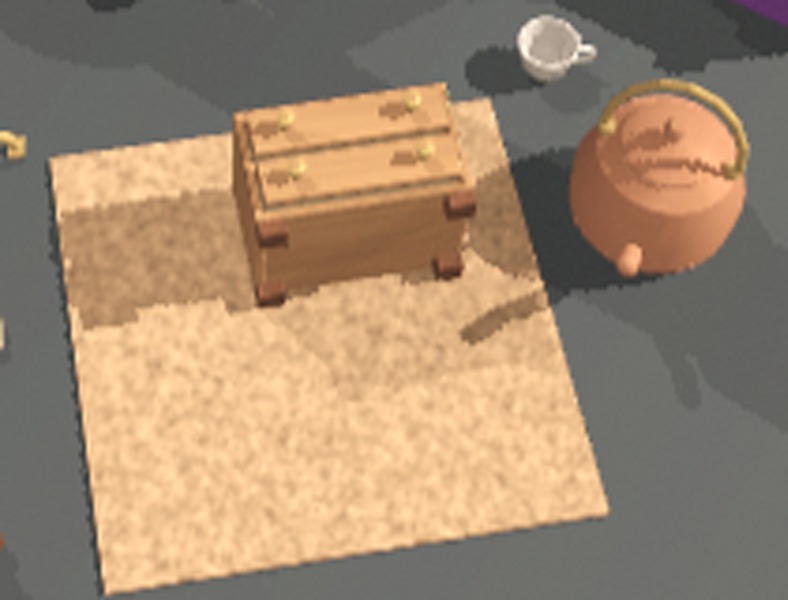

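View pics/top_crop.png

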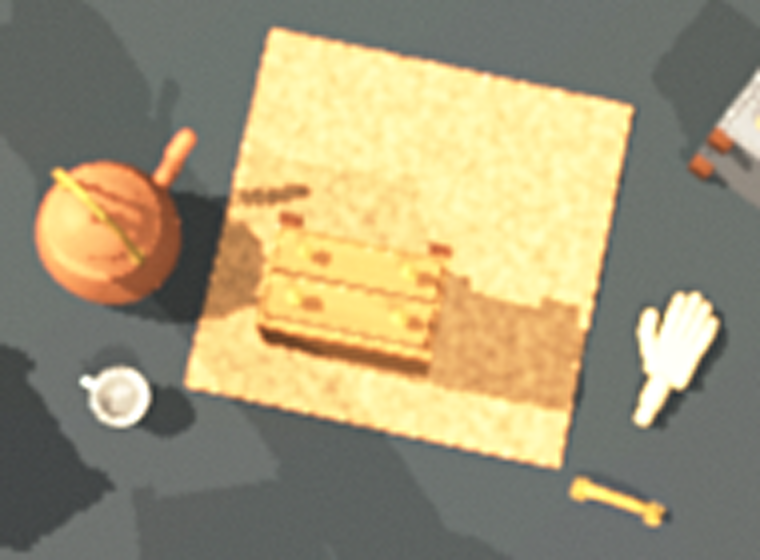

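The crops confirm the brown chest on the mat, with four brass knobs. Next I'll fit its pose and the drawer openings from knobs and heels in both views.

```bash
cat > h.py <<'E'
import numpy as np, cv2
from station import get_calibration
from scipy.optimize import least_squares
def proj(n,P,c=None):
    c=c or get_calibration(n); P=np.atleast_2d(P); V=np.array(c["view"]);q=P@V[:3,:3].T+V[:3,3];q=q@np.array(c["mtx"]).T
    return q[:,:2]/q[:,2:]
def ray(n,px,z,c=None):
    c=c or get_calibration(n);V=np.array(c["view"]);R=V[:3,:3];o=-R.T@V[:3,3]
    d=R.T@np.linalg.solve(np.array(c["mtx"]),[px[0],px[1],1]);return o+d*(z-o[2])/d[2]
def chestpt(p,X):
    x,y,yaw=p[:3];c,s=np.cos(yaw),np.sin(yaw);X=np.atleast_2d(X)
    return np.c_[x+c*X[:,0]-s*X[:,1],y+s*X[:,0]+c*X[:,1],.004+X[:,2]]
E
cat > fit.py <<'E'
from h import *
S=lambda u,v:(255+u/3.75,165+v/3.75)
T=lambda u,v:(220+u/4,105+v/4)
k=lambda d,sy:(-.024 if d==0 else .015,sy*.044)
obs=[("scene",S(287,117),0,-1),("scene",S(413,100),0,1),("scene",S(298,168),1,-1),("scene",S(428,150),1,1),
("top",T(292,297),0,1),("top",T(408,322),0,-1),("top",T(303,252),1,1),("top",T(420,274),1,-1)]
heel=[("scene",S(258,304),(.05,-.074,0)),("scene",S(462,276),(.05,.074,0))]
def res(p):
    r=[]
    for n,px,d,s in obs:
        xx,yy=k(d,s);r+=list(proj(n,chestpt(p,(xx,yy,.118+p[3+d])))[0]-px)
    for n,px,X in heel: r+=list(proj(n,chestpt(p,X))[0]-px)
    return np.array(r)
o=least_squares(res,[.5,.1,0,.03,.03],loss="soft_l1");print(o.x.round(4));print(res(o.x).reshape(-1,2).round(1))
p=o.x
for nm,X in dict(heel=(.05,0,0),top=(-.05,0,.0535),d0=(-.024,0,.105+p[3]),d1=(.015,0,.105+p[4])).items(): print(nm,chestpt(p,X).round(4))
for n in("scene","top"):
    im=cv2.resize(cv2.imread(f"pics/{n}0.png"),None,fx=4,fy=4,interpolation=cv2.INTER_CUBIC)
    def L(A,B,c):
        a,b=(proj(n,chestpt(p,X))[0]*4+1.5 for X in(A,B));cv2.line(im,tuple(int(v) for v in a),tuple(int(v) for v in b),c,1)
    for z in(0,.107):
        C=[(-.05,-.076,z),(.05,-.076,z),(.05,.076,z),(-.05,.076,z)]
        for i in range(4):L(C[i],C[(i+1)%4],(255,0,0))
    for x,y in((-.05,-.076),(.05,-.076),(.05,.076),(-.05,.076)):L((x,y,0),(x,y,.107),(255,0,0))
    for d,xc,h in((0,-.024,.017),(1,.015,.0165)):
        z=.105+p[3+d];C=[(xc-h,-.068,z),(xc+h,-.068,z),(xc+h,.068,z),(xc-h,.068,z)]
        for i in range(4):L(C[i],C[(i+1)%4],(0,255,0))
    u,v=(proj(n,chestpt(p,(0,0,.05)))[0]*4).astype(int);cv2.imwrite(f"pics/fit_{n}.png",im[v-250:v+250,u-350:u+350])
mats=[ray("top",T(*c),.004).round(3).tolist() for c in((270,27),(633,104),(560,467),(186,388))];print(mats)
for n,c,z in(("kettle",(108,232),.06),("cup",(120,396),.016),("pull",(617,502),.01),("hand",(675,350),.01)):print(n,ray("top",T(*c),z).round(3))
for c in ((282,265),(258,265),(305,262)): print("purple",ray("top",c,.1).round(3))
E
python3 fit.py
```

```text
[ 0.518   0.1888 -0.1926  0.0057  0.0025]
[[-0.5  0.1]
 [-0.4  0.1]
 [-0.7 -0.1]
 [-1.2 -0. ]
 [-0.7 -0.4]
 [-3.6 -1. ]
 [-0.8 -0.2]
 [-4.2 -0.1]
 [-0.1  0.2]
 [-0.5 -0.2]]
heel [[0.5671 0.1793 0.004 ]]
top [[0.4689 0.1984 0.0575]]
d0 [[0.4945 0.1934 0.1147]]
d1 [[0.5327 0.186  0.1115]]
[[0.778, 0.269, 0.004], [0.714, -0.068, 0.004], [0.377, -0.002, 0.004], [0.44, 0.332, 0.004]]
kettle [0.568 0.399 0.06 ]
cup [0.43  0.389 0.016]
pull [ 0.347 -0.052  0.01 ]
hand [ 0.484 -0.104  0.01 ]
purple [0.222 0.263 0.1  ]
purple [0.22  0.341 0.1  ]
purple [0.233 0.188 0.1  ]
```

View pics/fit_scene.png

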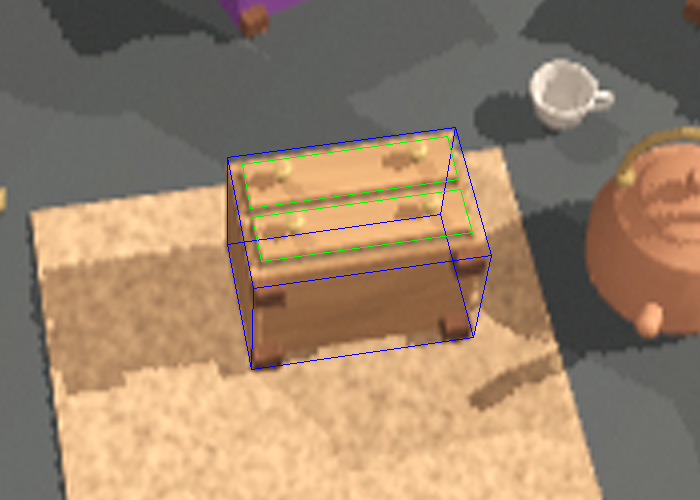

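View pics/fit_top.png

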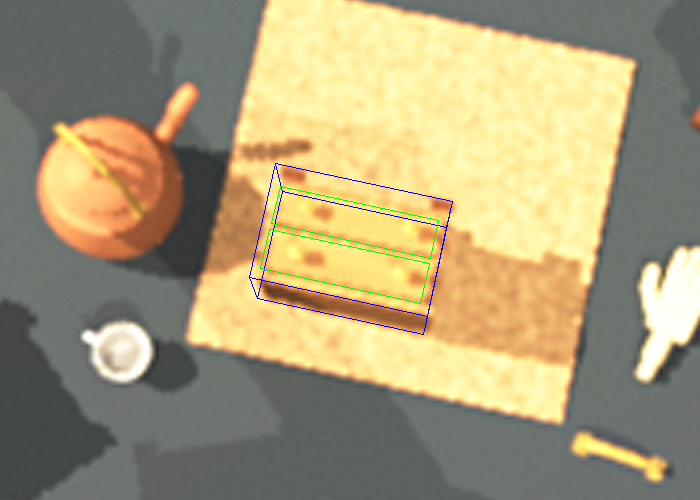

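The overlay matches the chest well: heel near (0.567, 0.179), yaw −11°, mat yaw also −11°. The drawer openings are still unclear. I'll move above it and look with the wrist camera.

```bash
python3 -m inch '[8.5,-3.8,-3.1,0,0,8.5,-3.8,-3.1,0,0,8.5,-3.8,-3.1,0,0,8.5,-3.8,-3.1,0,0,8.5,-3.8,-3.1,0,0,8.5,-3.8,-3.1,0,0,8.5,-3.8,-3.1,0,0,8.5,-3,-3.1,0,0,8.5,0,-3,0,-0.119,8.5,0,0,0,0]'; python3 - <<'E'
from h import *
from station import monitor,camera
s=monitor.get_state();print(s["time_s"],s["tcp_pos"],s["tcp_rot"],s["ft_force"])
c=get_calibration("wrist");import pickle;pickle.dump(c,open("w1.pkl","wb"))
cv2.imwrite("pics/w1.png",camera("wrist")[:,:,::-1])
E
```

```text
time_s: 1.15
tcp_pos: [0.4032, 0.2827, 0.231]
tcp_rot: [-0.001, 0.098, 0.995, -0.001]
ft_force: [0.6, -0.7, 0.2]
width: 0.0851
1.15 [0.40322715 0.28266536 0.23095705] [-6.31662351e-04  9.83842518e-02  9.95147567e-01 -1.20854117e-03] [ 0.60478439 -0.65563237  0.21304951]
```

View pics/w1.png

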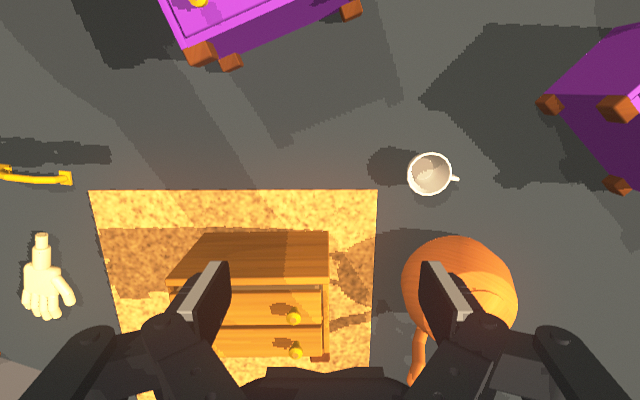

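The wrist view shows the chest's top board, with its lower edge at (201,232)–(329,231) and upper edge at (167,283)–(330,280). The +y knobs are at (293,317) and (296,351). I'll refit with these points.

```bash
cat > fit2.py <<'E'
exec(open("fit.py").read().split("def res")[0])
import pickle;c=pickle.load(open("w1.pkl","rb"))
wp=[((201,232),(-.05,-.076,0)),((329,231),(-.05,.076,0)),((167,283),(-.05,-.076,.107)),((330,281),(-.05,.076,.107))]
wk=[((293,317),0,1),((296,351),1,1)]
def res(p):
    r=[]
    for n,px,d,s in obs[:6:1]:
        xx,yy=k(d,s);r+=list(proj(n,chestpt(p,(xx,yy,.118+p[3+d])))[0]-px)
    for n,px,X in heel: r+=list(proj(n,chestpt(p,X))[0]-px)
    for px,X in wp:r+=list(proj("",chestpt(p,X),c)[0]-px)
    for px,d,s in wk:
        xx,yy=k(d,s);r+=list(proj("",chestpt(p,(xx,yy,.115+p[3+d])),c)[0]-px)
    return np.array(r)
o=least_squares(res,[.5,.1,0,.03,.03],loss="soft_l1");p=o.x;print(p.round(4));print(res(p).reshape(-1,2).round(1).tolist())
for nm,X in dict(heel=(.05,0,0),top=(-.05,0,.0535),d0=(-.024,0,.105+p[3]),d1=(.015,0,.105+p[4])).items(): print(nm,chestpt(p,X).round(4))
im=cv2.imread("pics/w1.png")
im=cv2.resize(im,None,fx=3,fy=3,interpolation=cv2.INTER_CUBIC)
def L(A,B,col):
    a,b=(proj("",chestpt(p,X),c)[0]*3+1 for X in(A,B));cv2.line(im,tuple(int(v) for v in a),tuple(int(v) for v in b),col,1)
C=[(-.05,-.076,0),(-.05,.076,0),(-.05,.076,.107),(-.05,-.076,.107)]
for i in range(4):L(C[i],C[(i+1)%4],(255,0,0))
L((-.05,.076,.107),(.05,.076,.107),(255,0,0))
for d,xc,h in((0,-.024,.017),(1,.015,.0165)):
    z=.105+p[3+d];C=[(xc-h,-.068,z),(xc+h,-.068,z),(xc+h,.068,z),(xc-h,.068,z)]
    for i in range(4):L(C[i],C[(i+1)%4],(0,255,0))
cv2.imwrite("pics/fw1.png",im[640:1120,400:1100])
E
python3 fit2.py
```

```text
[ 0.5209  0.1879 -0.1855  0.0101  0.0082]
[[-0.4, 0.2], [-0.2, -0.0], [-0.5, -0.2], [-0.9, -0.3], [-0.4, -1.4], [-3.2, -2.1], [0.2, 1.3], [-0.3, 0.6], [3.2, 1.0], [-0.4, 0.8], [-3.4, -1.7], [-0.1, -1.1], [1.2, 0.1], [0.0, -0.1]]
heel [[0.57   0.1787 0.004 ]]
top [[0.4717 0.1971 0.0575]]
d0 [[0.4973 0.1923 0.1191]]
d1 [[0.5356 0.1851 0.1172]]
```

View pics/fw1.png

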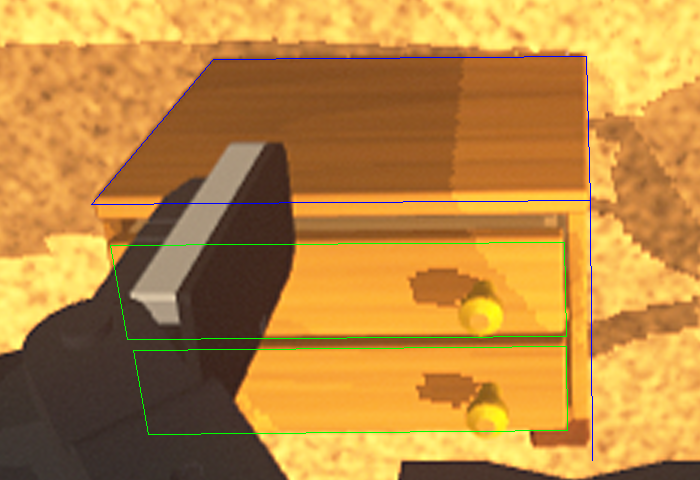

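Openings are about 10 mm and 8 mm, and the overlay agrees. I'll close the fingers, go over the middle of the upper drawer and down to just above it.

```bash
python3 -m inch '[0,-3.6,-2.3,0,0,0,-3.6,-2.3,0,0,0,-3.7,-2.4,0,0,0,0,0,2,0,0,0,0,3,0,0,0,0,2.5,0,0,0,0,1,0,0,0,0,0,0,0,0,0,0,0]' 60; python3 - <<'E'
from h import *
from station import monitor,camera
s=monitor.get_state();print(s["time_s"],s["tcp_pos"],s["tcp_rot"],s["ft_force"])
cv2.imwrite("pics/w2.png",camera("wrist")[:,:,::-1])
E
```

```text
time_s: 2.1
tcp_pos: [0.4975, 0.199, 0.1471]
tcp_rot: [0.001, 0.095, 0.995, 0.0]
ft_force: [0.1, -0.9, 0.0]
width: -0.0001
2.1 [0.49752406 0.19900235 0.14708756] [6.24446279e-04 9.53502387e-02 9.95443468e-01 4.94036483e-04] [ 0.09605912 -0.89037717  0.04738732]
```

View pics/w2.png

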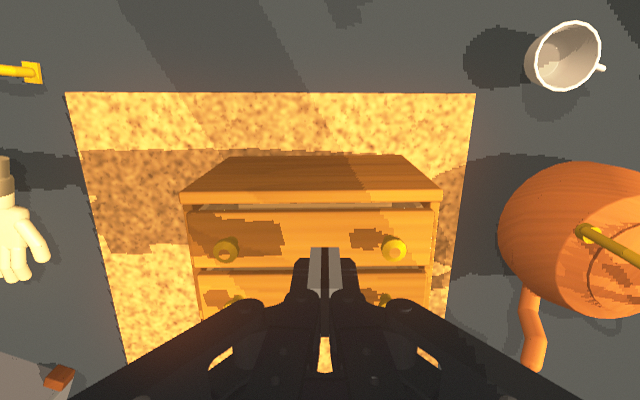

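The tip is about 6 mm to +y of the drawer's middle, judging by knobs at (226,250) and (394,249). I'll correct that and press down gently.

```bash
python3 -m inch '[0,0,-0.6,1,0,0,0,0,1,0,0,0,0,0.6,0,0,0,0,0.3,0,0,0,0,0.3,0]'; python3 - <<'E'
from station import monitor
s=monitor.get_state();print(s["time_s"],s["tcp_pos"],s["ft_force"])
E
```

```text
time_s: 2.65
tcp_pos: [0.4955, 0.1916, 0.1141]
tcp_rot: [-0.0, 0.096, 0.995, -0.0]
ft_force: [-0.5, -2.1, 3.5]
width: -0.0001
2.65 [0.49546322 0.19156384 0.11405017] [-0.47772599 -2.12537377  3.46536192]
```

Contact was made near 0.116, as expected. I'll continue in small steps.

```bash
python3 -m inch '[0,0,0,0.2,0,0,0,0,0.2,0,0,0,0,0,0]'; python3 -m inch '[0,0,0,0.1,0,0,0,0,0.1,0,0,0,0,0,0]';python3 -m inch '[0,0,0,0.1,0,0,0,0,0,0]'
```

```text
time_s: 2.95
tcp_pos: [0.4958, 0.1924, 0.1101]
tcp_rot: [0.0, 0.096, 0.995, 0.0]
ft_force: [-0.1, 0.8, 0.1]
width: 0.0002
time_s: 3.25
tcp_pos: [0.4959, 0.1926, 0.1091]
tcp_rot: [0.0, 0.096, 0.995, 0.0]
ft_force: [-1.7, -1.1, 5.7]
width: -0.0001
time_s: 3.45
tcp_pos: [0.496, 0.1926, 0.109]
tcp_rot: [0.0, 0.096, 0.995, 0.001]
ft_force: [-4.0, -1.7, 14.0]
width: 0.0
```

Hard stop at z = 0.109, which is flush (0.004 + 0.105). One more firm nudge, then on to the lower drawer.

```bash
python3 -m inch '[0,0,0,0.1,0,0,0,0,0,0,0,0,0,-1.5,0,0,0,0,-1.5,0,0,-2,0,0,0,0,-1.9,0,0,0,0,0,0,0,0]'; python3 -m inch '[0,0,0,1,0,0,0,0,0.5,0,0,0,0,0.3,0,0,0,0,0.3,0,0,0,0,0,0]';  python3 -m inch '[0,0,0,0.2,0,0,0,0,0.2,0,0,0,0,0,0]'
```

```text
time_s: 4.15
tcp_pos: [0.5364, 0.1843, 0.1365]
tcp_rot: [0.001, 0.097, 0.995, 0.0]
ft_force: [-0.4, 0.5, 0.2]
width: -0.0
time_s: 4.65
tcp_pos: [0.5334, 0.1849, 0.1147]
tcp_rot: [-0.0, 0.095, 0.995, -0.0]
ft_force: [-0.5, -1.0, 0.8]
width: 0.0
time_s: 4.95
tcp_pos: [0.5341, 0.1848, 0.1112]
tcp_rot: [0.0, 0.096, 0.995, 0.0]
ft_force: [-2.1, 0.4, 0.5]
width: 0.0002
```

```bash
python3 -m inch '[0,0,0,0.2,0,0,0,0,0,0]'; python3 -m inch '[0,0,0,0.1,0,0,0,0,0,0]';python3 -m inch '[0,0,0,0.1,0,0,0,0,0,0]'
```

```text
time_s: 5.15
tcp_pos: [0.5341, 0.1848, 0.1092]
tcp_rot: [0.0, 0.096, 0.995, 0.0]
ft_force: [-1.1, 1.0, 1.4]
width: 0.0001
time_s: 5.35
tcp_pos: [0.5342, 0.1848, 0.1091]
tcp_rot: [0.0, 0.096, 0.995, 0.0]
ft_force: [-2.2, 0.6, 7.4]
width: -0.0
time_s: 5.55
tcp_pos: [0.5342, 0.1848, 0.109]
tcp_rot: [0.0, 0.096, 0.995, 0.0]
ft_force: [-4.5, -0.6, 13.9]
width: -0.0
```

Both drawers are hard home at z = 0.109. Now I'll lift, back off behind the top board, open the fingers to about 5 cm and look.

```bash
python3 -m inch '[0,0,0,-2,0,0,0,0,-3,0,0,2,0,-1,0,5,4,0,0,0,5,3.5,0,0,0,5,1,0,0,0,5,0,0,0,0,5,0,0,0,0]'; python3 - <<'E'
from h import *
from station import monitor,camera
s=monitor.get_state();print(s["time_s"],s["tcp_pos"],s["tcp_rot"],s["ft_force"],s["width"])
import pickle;pickle.dump(get_calibration("wrist"),open("w3.pkl","wb"))
cv2.imwrite("pics/w3.png",camera("wrist")[:,:,::-1])
a=camera("scene")[:,:,::-1][165:325,255:465]; cv2.imwrite("pics/s3.png",cv2.resize(a,None,fx=3.75,fy=3.75,interpolation=cv2.INTER_CUBIC))
E
```

```text
time_s: 6.35
tcp_pos: [0.4323, 0.2045, 0.1675]
tcp_rot: [0.001, 0.096, 0.995, 0.0]
ft_force: [1.6, 0.2, 0.5]
width: 0.0503
6.35 [0.43230278 0.20453415 0.16751904] [8.35681827e-04 9.60961057e-02 9.95371681e-01 2.39903572e-04] [1.60113096 0.20181035 0.54448162] 0.050286324870580594
```

View pics/w3.png

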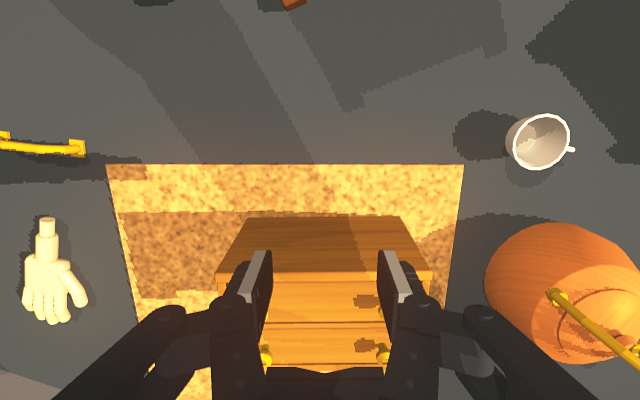

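View pics/s3.png

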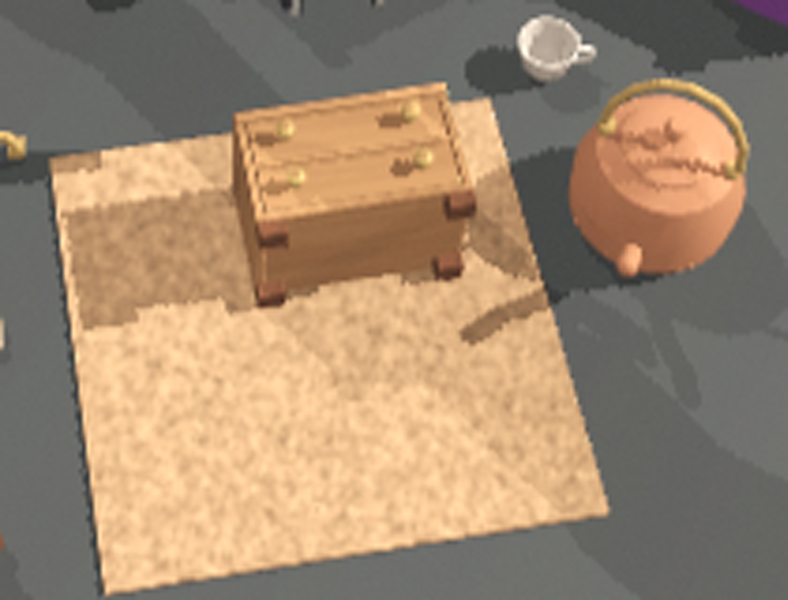

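The drawers are flush and the chest hasn't moved (heel pixels are unchanged). I'll descend behind the top board and creep up to contact.

```bash
python3 -m inch '[5,0,0,3,0,5,0,0,3,0,5,0,0,2.5,0,5,0,0,0.4,0,5,-1,0,0,0,5,-0.8,0,0,0,5,0,0,0,0]'; python3 -m inch '[5,-0.2,0,0,0,5,-0.2,0,0,0,5,0,0,0,0]'; python3 -m inch '[5,-0.2,0,0,0,5,0,0,0,0]'; python3 -m inch '[5,-0.1,0,0,0,5,0,0,0,0]'
```

```text
time_s: 7.15
tcp_pos: [0.4517, 0.2013, 0.0797]
tcp_rot: [0.002, 0.097, 0.995, 0.001]
ft_force: [0.7, -0.2, -0.5]
width: 0.0502
time_s: 7.45
tcp_pos: [0.4528, 0.2006, 0.0787]
tcp_rot: [0.0, 0.096, 0.995, 0.0]
ft_force: [0.1, 0.5, 0.5]
width: 0.0502
time_s: 7.65
tcp_pos: [0.4546, 0.2001, 0.0784]
tcp_rot: [0.0, 0.096, 0.995, 0.0]
ft_force: [-0.4, 1.0, 1.0]
width: 0.0499
time_s: 7.85
tcp_pos: [0.4555, 0.2, 0.0783]
tcp_rot: [0.0, 0.096, 0.995, 0.0]
ft_force: [0.5, 1.0, 0.2]
width: 0.0499
```

```bash
for i in 1; do python3 -m inch '[5,-0.2,0,0,0,5,0,0,0,0]' | grep -E "pos|ft_"; done; python3 -m inch '[5,-0.1,0,0,0,5,0,0,0,0]' | grep -E "pos|ft_";  python3 -m inch '[5,-0.1,0,0,0,5,0,0,0,0]' | grep -E "pos|ft_"
```

```text
tcp_pos: [0.4577, 0.1995, 0.0783]
ft_force: [-0.2, 0.9, -0.0]
tcp_pos: [0.4585, 0.1993, 0.0783]
ft_force: [0.7, -1.1, 0.3]
tcp_pos: [0.4595, 0.1992, 0.0783]
ft_force: [0.7, -0.3, 0.6]
```

```bash
python3 - <<'E'
from station import camera
import cv2
a=camera("wrist")[:,:,::-1];cv2.imwrite("pics/w4.png",a)
E
```

```text
(no output)
```

View pics/w4.png

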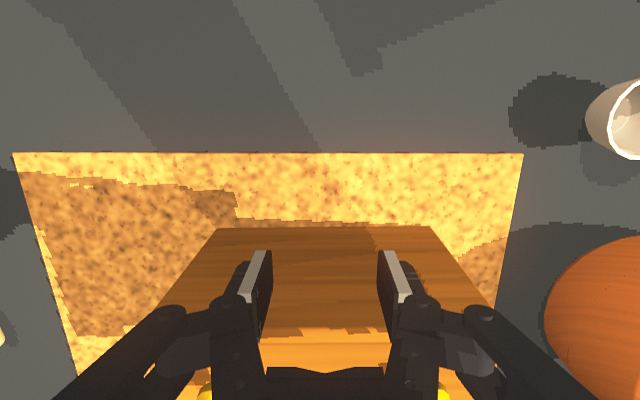

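```bash
python3 -m inch '[5,-0.1,0,0,0,5,0,0,0,0]' | grep -E "pos|ft_";  python3 -m inch '[5,-0.1,0,0,0,5,0,0,0,0]' | grep -E "pos|ft_"
```

```text
tcp_pos: [0.4595, 0.1991, 0.0782]
ft_force: [-3.5, 0.1, 2.3]
tcp_pos: [0.4611, 0.1991, 0.0782]
ft_force: [-2.3, 2.6, 0.7]
```

Contact is at about −3.5 N. I'll follow the arc about the heel now (r = 100 mm back, 80 mm up), starting with the first 10°, then look.

```bash
python3 -m inch '[5,-0.36,0,-0.42,0,5,-0.37,0,-0.42,0,5,-0.4,0,-0.39,0,5,-0.4,0,-0.38,0,5,0,0,0,0]' | grep -E "pos|ft_";python3 - <<'E'
from station import camera
import cv2
a=camera("scene")[:,:,::-1][165:325,255:465]; cv2.imwrite("pics/s5.png",cv2.resize(a,None,fx=3.75,fy=3.75,interpolation=cv2.INTER_CUBIC))
E
```

```text
tcp_pos: [0.4776, 0.1956, 0.0952]
ft_force: [-2.5, 0.4, -0.6]
```

View pics/s5.png

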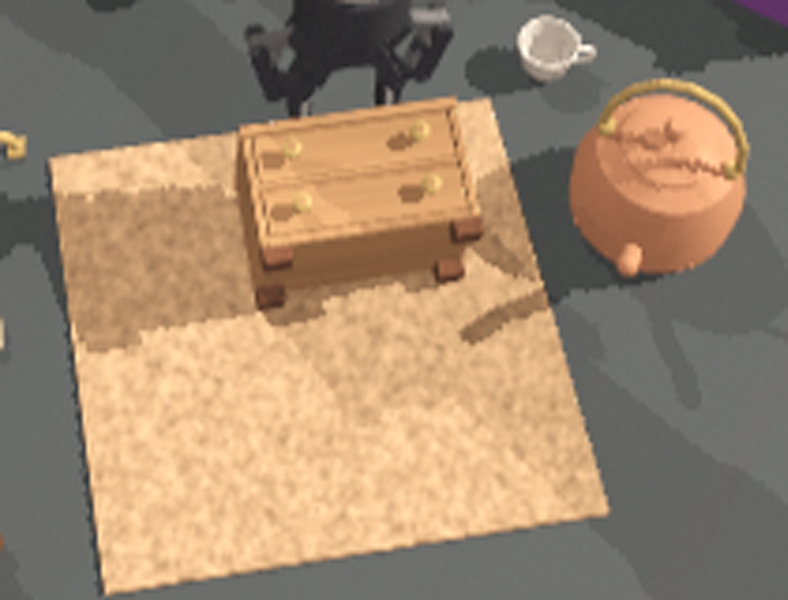

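It tips about the heel. The heel feet are still at crop (270,298) and (449,268), essentially unmoved. Continuing.

```bash
python3 -m inch '[5,-0.43,0,-0.35,0,5,-0.44,0,-0.35,0,5,-0.46,0,-0.31,0,5,-0.47,0,-0.31,0,5,-0.49,0,-0.27,0,5,-0.49,0,-0.27,0,5,0,0,0,0]' | grep -E "pos|ft_";python3 - <<'E'
from station import camera
import cv2
a=camera("scene")[:,:,::-1][165:325,255:465]; cv2.imwrite("pics/s6.png",cv2.resize(a,None,fx=3.75,fy=3.75,interpolation=cv2.INTER_CUBIC))
E
```

```text
tcp_pos: [0.5051, 0.1903, 0.1136]
ft_force: [-1.5, -0.2, 1.1]
```

View pics/s6.png

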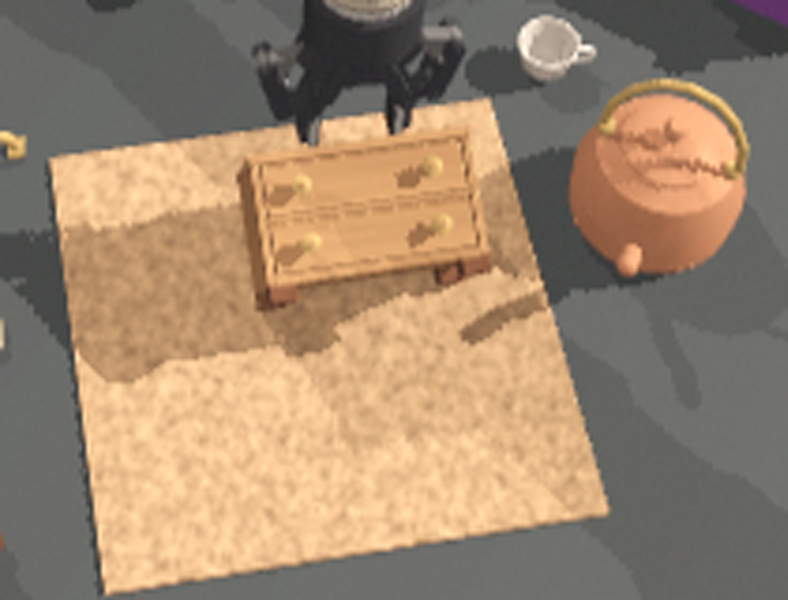

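About 25–30° tipped and the heel is in place. I'll go on to about 40°.

```bash
python3 -m inch '[5,-0.51,0,-0.23,0,5,-0.51,0,-0.22,0,5,-0.53,0,-0.18,0,5,-0.53,0,-0.18,0,5,-0.54,0,-0.14,0,5,-0.54,0,-0.13,0,5,0,0,0,0]' | grep -E "pos|ft_";python3 - <<'E'
from station import camera
import cv2
a=camera("scene")[:,:,::-1][165:325,255:465]; cv2.imwrite("pics/s7.png",cv2.resize(a,None,fx=3.75,fy=3.75,interpolation=cv2.INTER_CUBIC))
E
```

```text
tcp_pos: [0.536, 0.1843, 0.124]
ft_force: [-0.6, 0.1, -0.3]
```

View pics/s7.png

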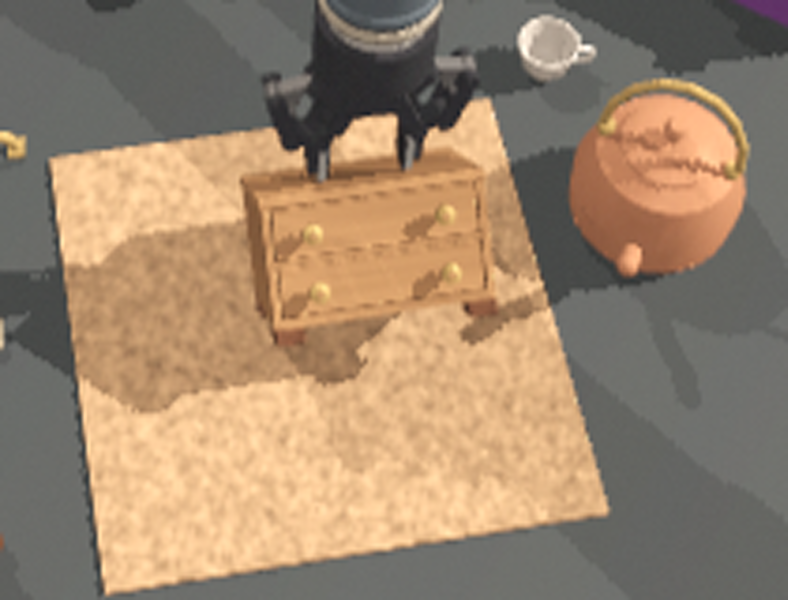

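At about 42°, near balance, with almost no force. A small push carries it past.

```bash
python3 -m inch '[5,-0.55,0,-0.1,0,5,-0.55,0,-0.09,0,5,-0.55,0,-0.06,0,5,0,0,0,0,5,0,0,0,0]' | grep -E "pos|ft_";python3 - <<'E'
from station import camera
import cv2
a=camera("scene")[:,:,::-1][165:325,255:465]; cv2.imwrite("pics/s8.png",cv2.resize(a,None,fx=3.75,fy=3.75,interpolation=cv2.INTER_CUBIC))
E
```

```text
tcp_pos: [0.551, 0.1813, 0.1262]
ft_force: [-0.1, 0.5, -0.4]
```

View pics/s8.png

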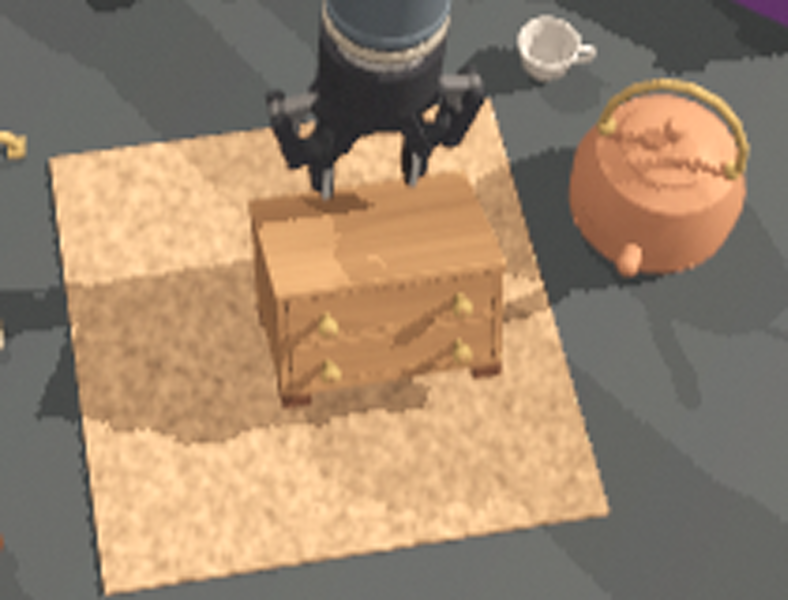

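It has tipped over and stands, or nearly so. The fingers are clear above it. I'll retreat up and back, then check.

```bash
python3 -m inch '[5,0.5,0,-3,0,5,1,0,-4,0,5,3,0,-3,0,5,4,0,0,0,5,4,0,0,0,5,2,0,0,0,5,0,0,0,0,5,0,0,0,0]' | grep -E "pos|ft_";cat > chk.py <<'E'
from h import *
from station import camera
im={n:camera(n)[:,:,::-1].copy() for n in("scene","top")}
for n in im: cv2.imwrite(f"pics/{n}9.png",im[n])
x0,y0,yaw=.569,.179,-.189
c,s=np.cos(yaw),np.sin(yaw)
W=lambda a,b,z:(x0+c*a-s*b,y0+s*a+c*b,.004+z)
out=[]
for n in im:
    g=cv2.resize(im[n],None,fx=4,fy=4,interpolation=cv2.INTER_CUBIC)
    P={(i,j,k):proj(n,W(.107*i,.152*(j-.5),.1*k))[0]*4+1.5 for i in(0,1) for j in(0,1) for k in(0,1)}
    for a in P:
        for b in P:
            if sum(abs(np.subtract(a,b)))==1: cv2.line(g,tuple(map(int,P[a])),tuple(map(int,P[b])),(255,0,0),1)
    u,v=(proj(n,W(.05,0,.05))[0]*4).astype(int);out.append(g[v-250:v+250,u-200:u+200])
cv2.imwrite("pics/chk.png",np.hstack(out))
E
python3 chk.py
```

```text
tcp_pos: [0.4088, 0.2091, 0.2266]
ft_force: [-0.4, 0.2, 0.4]
```

View pics/chk.png

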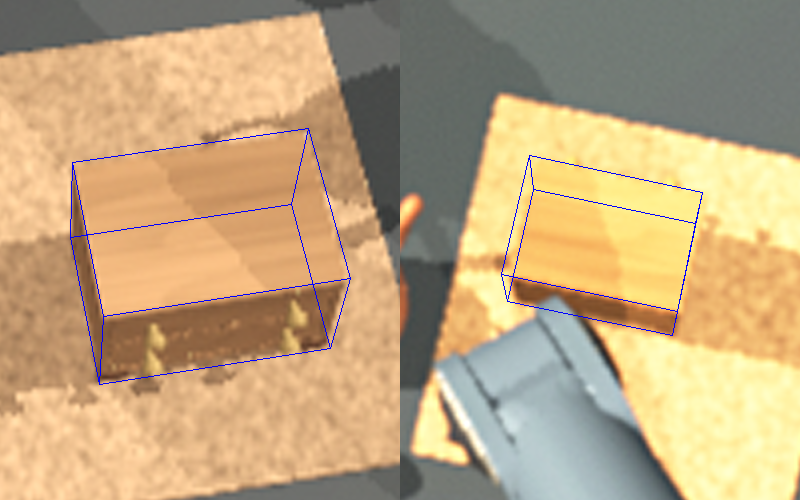

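View pics/scene9.png

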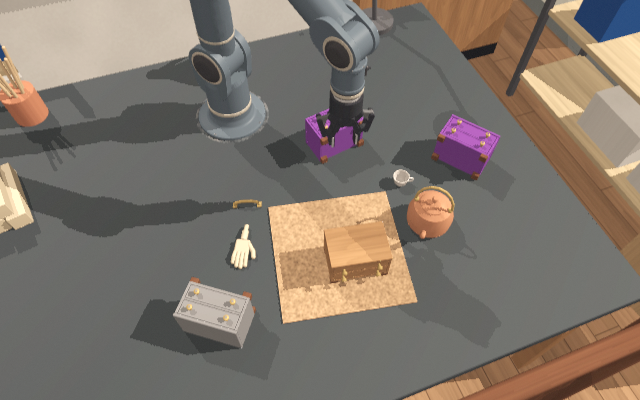

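It stands within a couple of mm of the predicted on-the-spot pose, and the bystanders are unmoved. One check remains: whether the drawers stayed shut in the fall, using the knob tip positions.

```bash
python3 - <<'E'
exec(open("chk.py").read().split("im={")[0])
x0,y0,yaw=.569,.179,-.189
c,s=np.cos(yaw),np.sin(yaw)
W=lambda a,b,z:(x0+c*a-s*b,y0+s*a+c*b,.004+z)
im=cv2.imread("pics/scene9.png");f=8
g=cv2.resize(im,None,fx=f,fy=f,interpolation=cv2.INTER_CUBIC)
for op,col in((0,(255,0,0)),(.01,(0,0,255))):
  for x in(-.024,.015):
    for y in(-.044,.044):
        u=proj("scene",W(.120+op,y,.05-x))[0]*f+f/2;cv2.circle(g,tuple(map(int,u)),3,col,-1)
u,v=(proj("scene",W(.107,0,.05))[0]*f).astype(int);cv2.imwrite("pics/kn.png",g[v-200:v+250,u-350:u+350])
a=cv2.imread("pics/scene0.png").astype(int);b=im.astype(int)
for n,(x,y,w,h) in dict(kettle=(405,185,52,55),hand=(228,222,30,48),cup=(390,168,24,20),pull=(230,196,34,14)).items():
    e=cv2.matchTemplate(im[y-6:y+h+6,x-6:x+w+6],cv2.imread("pics/scene0.png")[y:y+h,x:x+w],cv2.TM_CCOEFF_NORMED);print(n,cv2.minMaxLoc(e)[1::2])
E
```

```text
kettle (0.9709919095039368, (6, 6))
hand (0.9998905658721924, (6, 6))
cup (0.9998096823692322, (6, 6))
pull (0.8829631209373474, (6, 6))
```

View pics/kn.png

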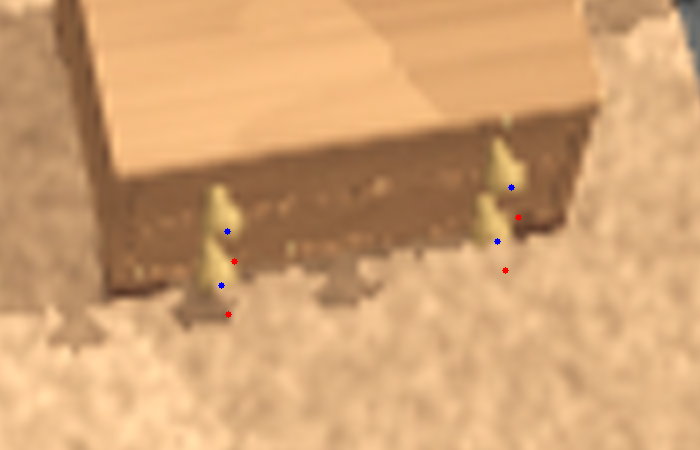

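The knob tips lie at the closed positions (blue), not the 10 mm open ones (red). The bystanders show zero pixel shift. Handing in.

```bash
python3 - <<'E'
from station import robot,monitor
s=monitor.get_state();print(s["time_s"],s["tcp_pos"],s["ft_force"]);print(robot.job_done())
E
```

```text
12.4 [0.40964517 0.20877306 0.22643757] [ 0.21721246 -0.28766091  0.47002077]
the job is handed in; nothing more can be done
None
```

The chest now stands on its four feet on the mat, drawer fronts towards the gate, with both drawers shut. I handed the job in at 12.4 s with the arm clear of everything.

**Drawers:** I pressed the upper one home, then the lower, with closed fingertips. Each stopped dead at z = 0.109 m, which is flush, at about 14 N. In the last picture the knob tips lie at the closed positions.

**Tipping:** I pushed on the upper half of the top board in an arc about the heel until the chest passed its balance point and fell onto its feet. It may have slid 1–2 mm along the mat at first contact. The final picture matches the pose for tipping on the spot to within a couple of mm.

**Bystanders:** The kettle, carved hand, teacup and pull show no pixel shift in the scene view. The match scores for the kettle (0.97) and the pull (0.88) were lower than for the other two, most likely because of changed shadows.

My first estimate of the drawer openings (6 and 3 mm) disagreed with the later one from the wrist view (10 and 8 mm). That stopped mattering once both drawers hit their stops.

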